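# Hold the jointer's cutterhead guard open

### The arm

A 7-joint arm with a two-finger parallel gripper is mounted at the origin on the work surface. World frame = base frame: x ahead of the robot, y to its left, z up, the work surface at z = 0. Lengths are in m, angles in rad, forces in N, time in s.
With the tool pointing down it reaches from about 0.4 to 0.85 m from the base axis. Payload 4.5 kg.
Tool frame: the origin (TCP) lies midway between the tips of the shut fingers; the grasp point (between the pads) lies 19 mm behind it; x points along the fingers, y is the direction in which the jaws open and shut, and the axes are right-handed (so a half turn about x gives the same grasp; the last joint's range is limited). The gripper opens to 88 mm and grips with 3 to 60 N. Pads are 18 mm wide; open, the fingers measure 123 mm over their backs; the gripper's body (75 mm by 187 mm) begins 45 mm behind the grasp point.
Start: joints at [1.272, 0.689, -0.195, 1.565, 0.157, 0.902, -0.215], TCP at [0.204, -0.591, 0.239] pointing down, gripper open.
Joint ranges: [-3.01, 3.01], [-0.46, 2.08], [-1.47, 1.51], [0.13, 2.56], [-1, 4.14], [0.04, 2.09], [-2.66, 2.66]. Speed limits (rad/s): [2.57, 2.57, 3.14, 3.14, 3.14, 3.14, 3.14].

### API

Orientations are given as a unit quaternion [x, y, z, w].
In Python, from plant import r gives the robot as it stands.
- The arm moves only by the tool arm_command, never from a script. Its argument "plan" is a list of rows, each a list of 5 numbers: the finger opening in m, from 0 to 0.0881, then the shift along the tool's x, y, z in m, then the turn about the tool's x in rad. In form: [[grip, dx, dy, dz, roll], ...]. A call has 1 to 12 rows; each row shifts and turns the commanded pose from where the row before left it, along the tool's axes as they then stand; what a row does not reach is not made up. A row lasts 1/8 s, in which the tool goes at most 62.5 mm and 10.7 degrees, less where a joint would pass 70% of its speed; a pose out of reach is approached as far as the arm can. A call is refused whole if a number of a shift passes 0.0625 or a number of a turn 0.188, either way. A call with a gripper value outside its range is refused whole. The fingers move at their own pace and stop on an object; "force" is the grip in N (left out, the last holds). Time passes only in rows, so rows that do not move let the fingers close. It gives the time, the measured TCP pose, the force and the opening at its end, in the units of the state.
- r.get_state(): the state, without advancing time (a new reading comes with each control period).
- r.snapshot(name): name is "scene" or "top" or "wrist"; returns (picture, depth): 420x560x3 uint8, red, green, blue; 420x560 float32, m along the optical axis (not along the pixel's ray), 0 where there is no reading.
- r.calibration(name): a dict with "fx", "fy", "cx", "cy" (pixels), "k1" (the pictures are not rectified: a ray, as slopes to the right and down, at radius r is drawn at 1 + k1 r^2 times it, then the intrinsics apply), "eye" and "orientation" of the camera in the world; the wrist camera has in their place "mount" (4x4, takes a point from camera to tool coordinates, whose origin is the TCP and whose axes are the tool frame's). Camera axes: x right, y down, z forward; pixel columns grow to the right and rows downward; lengths in m; the calibration is good to about 2 mm. A picture is of the moment at which its call begins: read the wrist's pose just before it. calibration takes no time and is no camera call.
- r.finish_job(): hands the job in, once; it reports no verdict.
The state is a dict: "clock": time; "q": joint angles; "qd": joint speeds; "joint_torque": joint torques, N m; "tool_pos": TCP position; "eef_rot": TCP orientation; "contact_force": force on the tool from outside, world axes, zero at the start; "moment": the same for the moment, N m; "opening": opening from 0.0 (shut) to 1.0 (fully open).
Only numpy, scipy, OpenCV 4.12 (cv2) and the standard library are available. Lean on these libraries where they do the work, as an engineer would, in place of code of your own. Each camera call takes 0.05 s, during which the arm holds its last target.

### The job

I want to get at the knives of the bench jointer. First press the stop paddle on the front of the machine all the way down to its stop and let it come back up, then swing the cutterhead guard open by 60 degrees from its closed position and hold it there against its spring: finish while still holding it, standing still, so that I can work. Keep off the cutterhead itself and leave the things lying around where they are.

Things in the scene. Friction and masses are not known exactly. Their poses are not given: they have to be found in the camera images.
- jointer: Benchtop jointer, bolted down: grey housing, two pale metal tables in line, fence on the far side. Origin on the bench below the guard's pivot; x from operator to fence, y from infeed (right) to outfeed (left). In mm: tables x 18 to 178; infeed top z 188 (y -345 to 17), outfeed top z 190 (y 73 to 435), cutterhead slot between; fence face x 171, fence top z 277.
- guard (a joint): Swing of the cutterhead guard about its upright pivot, rad: 0 = closed (tip at the fence), growing as it swings towards the outfeed end and the operator (counterclockwise from above); back stop 1.75. A spring always pulls it shut: 0.14 N m closed, 0.33 N m at 60 degrees (some 4 N at guard_face).
- guard_hinge (a point): The guard's upright pivot axis, at the height of the guard's top, 213 mm above the bench. The frame turns with the guard: x from the pivot along the guard (towards the fence when closed), z up. Guard: dark flat casting like a pork chop, 20 mm high, underside 193 mm above the bench, 190 x 110 mm, round lobe at the fence, boss of 22 mm radius at the pivot.
- guard_face (a point): Point on the guard's straight upright push face, its infeed-side (right-hand) edge: 85 mm from the pivot along the guard, 203 mm above the bench (mid height). Frame turns with the guard: -y points out of the face, push along +y. Measured from the pivot in this frame the face lies at y = -22 mm, straight from x = 0 to 112 mm.
- paddle (a joint): Turn of the stop paddle about the hinge at its upper edge (next to the tables), rad: 0 = at rest, 0.20 = pressed down to its stop. It springs back by itself. It takes about 3.5 N at the pad to start and 8 N at the stop.
- paddle_pad (a point): Where to press the stop paddle: top of the dark square plate, 76 x 76 x 8 mm, on the switch pod at the front of the housing, 150 mm to the right of the pivot. Its top slopes 25 degrees down to the operator. The point is 52 mm from the hinge, 24 mm from the lower edge; at the stop it is 10 mm lower. It can be pressed straight down with closed fingers.
- cutterhead: The steel cutterhead drum with knives, 47 mm in diameter, 150 mm long, lying along the jointer's x in the slot between the tables. Origin at its centre; its top is level with the outfeed table, 190 mm above the bench. Not to be touched.
- push_block: Bystander: wooden push block with a raised grip, 150 x 75 mm, about 86 mm high, standing on the outfeed table. Origin at the centre of its underside.
- offcut: Bystander: wooden offcut 130 x 70 x 22 mm on the infeed table. Origin at the centre of its underside.
- spanner: Bystander: steel spanner 170 mm long, lying on the bench on the robot's side of the machine.
- wax_tin: Bystander: round metal tin of table wax, 80 mm in diameter, 45 mm high, on the bench on the robot's side of the machine. Origin at the centre of its underside.

How it is judged:
On the way, in this order (a step that is already met when the one before it is completed fails the run):
1. the stop paddle is pressed down to its stop while the guard is still closed (value of joint paddle above 0.18 rad and value of joint guard below 0.1 rad), for 0.1 s.
2. the paddle has been let go and the guard stands 60 degrees open, held by the robot (value of joint paddle below 0.04 rad and value of joint guard between 0.908 and 1.187 rad and contact force between any of the fingers, the arm and guard above 0.5 N), for 0.2 s.
At the end, for the whole second after the job is handed in: The guard stands at 60 degrees from closed, within 8 degrees, still, held there by the robot alone (contact force over 0.5 N, nothing else against it); the stop paddle has been pressed to its stop before and is back up (all of step 2 and velocity of joint guard between -0.05 and 0.05 rad/s and contact force between guard and push_block below 0.1 N and contact force between guard and offcut below 0.1 N and contact force between guard and spanner below 0.1 N and contact force between guard and wax_tin below 0.1 N); the arm keeps its last pose, push and grip.
It fails at once if the robot touches the cutterhead (contact force between any of the fingers, the arm and cutterhead above 0.5 N).
It fails at once if a bystander is disturbed (moved by more than 20 mm) (distance of any of push_block, offcut, spanner, wax_tin from where it was at the start of the episode above 0.02 m).
It also fails if it takes over 48 s, if anything falls off the work surface, if the arm or the gripper's body presses on something with over 40 N, if the wrist force passes 120 N, or if a joint passes its speed limit or range.

## Working session

There is one attempt and no reset: what is moved stays moved. The work goes in short steps, Python scripts to look and compute and a tool call to move; the robot and the scene stay as the last step left them, time stands still between calls to the robot, and variables do not carry over. Pictures are saved under pics/ and viewed, and the job is handed in when it is done.

Besides the shell and the picture viewer there is one more tool, called after "Request:" by a JSON object that holds its "method" and its "body", one argument or row to a line. arm_command: Moves the arm, as the interface text tells. Its arguments: {"type":"object","properties":{"plan":{"type":"array","items":{"type":"array","items":{"type":"number"}}},"force":{"type":"number"}},"required":["plan"]}

```bash
mkdir -p pics; ls
python3 - <<'E'
from plant import r
import cv2,numpy as np
print(r.get_state())
for n in("scene","top","wrist"):
    p,d=r.snapshot(n); cv2.imwrite(f"pics/{n}0.png",p[:,:,::-1]); np.save(f"pics/{n}0.npy",d)
    print(n,r.calibration(n))
E
```

```text
pics
{'clock': 0.0, 'q': array([ 1.27184153,  0.68998735, -0.19450233,  1.56631194,  0.15732234,
        0.90250129, -0.21510152]), 'qd': array([ 0.00094308,  0.00036721,  0.00079254, -0.00160065, -0.00090646,
        0.00078365,  0.00050778]), 'joint_torque': array([-2.77514282e-04, -5.27573812e+01, -1.26680262e+00, -1.53428113e+01,
       -5.26215706e-02,  6.72394177e-03,  1.76519238e-04]), 'tool_pos': array([ 0.20389551, -0.59015298,  0.23791619]), 'eef_rot': array([-0.69717729, -0.11775512,  0.69749726, -0.11651235]), 'contact_force': array([0.19708041, 0.16687517, 0.08957951]), 'moment': array([ 0.00769668, -0.00370581,  0.02446247]), 'opening': 0.999335505827787}
scene {'fx': 404.57727089571813, 'fy': 404.57727089571813, 'cx': 278.6410937515742, 'cy': 212.15204607679982, 'k1': 0.009436721269533956, 'eye': array([1.1180336 , 0.39748247, 0.8369273 ]), 'orientation': array([ 0.46154163,  0.79640538, -0.33769217, -0.19667687])}
top {'fx': 430.2916663600688, 'fy': 430.2916663600688, 'cx': 282.63652697531387, 'cy': 208.8164558549345, 'k1': -0.08623690841034237, 'eye': array([0.38779353, 0.04878602, 1.26826407]), 'orientation': array([ 0.71515463, -0.6970484 ,  0.04413682, -0.02700595])}
wrist {'fx': 314.5542353740357, 'fy': 314.5542353740357, 'cx': 274.06120802499885, 'cy': 204.41417731929144, 'k1': -0.032320180556148055, 'mount': array([[-1.25488071e-03, -2.68227913e-01,  9.63354666e-01,
        -1.45340507e-01],
       [ 9.99998640e-01,  6.94206615e-04,  1.49590244e-03,
        -2.53462405e-04],
       [-1.07000997e-03,  9.63355233e-01,  2.68226678e-01,
        -6.79959786e-02],
       [ 0.00000000e+00,  0.00000000e+00,  0.00000000e+00,
         1.00000000e+00]])}
```

View pics/scene0.png

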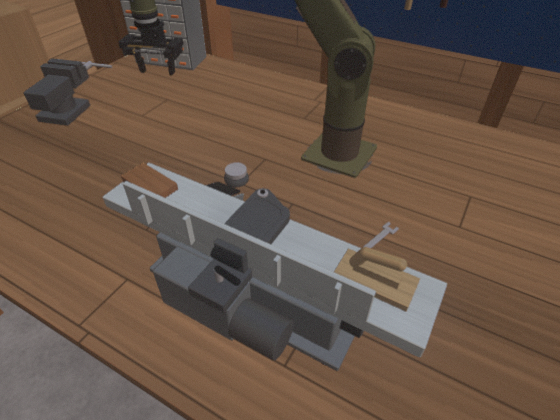

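View pics/top0.png

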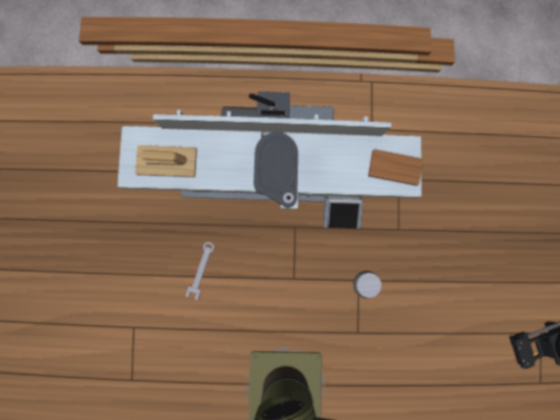

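View pics/wrist0.png

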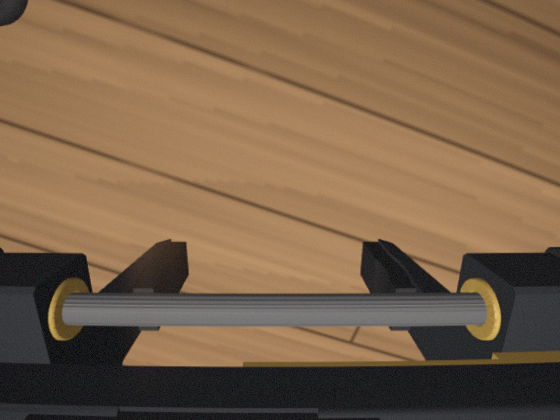

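The top view shows the jointer across the robot's front, with the pivot boss at about (289,197) and the dark paddle at about (343,215). The offcut is at (396,167), the push block at (166,160), the spanner at (202,270) and the tin at (369,285). I'll measure next.

```bash
cat > h.py <<'E'
import numpy as np,cv2
from scipy.spatial.transform import Rotation as R
from plant import r
def rays(c,uv):
    uv=np.atleast_2d(uv).astype(float)
    K=np.array([[c['fx'],0,c['cx']],[0,c['fy'],c['cy']],[0,0,1]])
    u=cv2.undistortPoints(uv.reshape(-1,1,2),K,np.array([c['k1'],0,0,0,0])).reshape(-1,2)
    return np.c_[u,np.ones(len(u))]
def pose(n,st=None):
    c=r.calibration(n)
    if n!='wrist': return c,R.from_quat(c['orientation']).as_matrix(),c['eye']
    M=c['mount'];T=R.from_quat(st['eef_rot']).as_matrix()
    return c,T@M[:3,:3],T@M[:3,3]+st['tool_pos']
def dep(n,uv,d,st=None):
    c,Rm,e=pose(n,st);uv=np.atleast_2d(uv)
    z=d[np.round(uv[:,1]).astype(int),np.round(uv[:,0]).astype(int)]
    return (rays(c,uv)*z[:,None])@Rm.T+e
def plane(n,uv,z,st=None):
    c,Rm,e=pose(n,st);w=rays(c,uv)@Rm.T
    return w*((z-e[2])/w[:,2])[:,None]+e
def cloud(n,d,st=None):
    h,w=d.shape;g=np.stack(np.meshgrid(np.arange(w),np.arange(h)),-1).reshape(-1,2)
    return dep(n,g,d,st).reshape(h,w,3)
E
python3 - <<'E'
from h import *
d=np.load('pics/top0.npy');P=cloud('top',d)
im=cv2.imread('pics/top0.png')
# table-height map
z=P[...,2]
m=((abs(z-.189)<.006)).astype(np.uint8)
cv2.imwrite('pics/m.png',cv2.resize(m[90:240,100:440]*255,None,fx=2,fy=2))
cv2.imwrite('pics/crop.png',cv2.resize(im[115:240,230:390],None,fx=5,fy=4.8,interpolation=cv2.INTER_CUBIC))
for u,v in [(289,197),(276,160),(343,215),(343,203),(343,227),(369,285),(166,160),(396,167),(200,140),(350,150),(200,400),(400,300)]:
    print(u,v,P[v,u].round(4))
E
```

```text
289 197 [0.523  0.0099 0.2246]
276 160 [0.6172 0.044  0.2108]
343 215 [ 0.4899 -0.1371  0.1412]
343 203 [ 0.5198 -0.1341  0.1577]
343 227 [ 0.459  -0.1398  0.127 ]
369 285 [ 0.3009 -0.2301  0.0442]
166 160 [0.5985 0.3054 0.2643]
396 167 [ 0.6096 -0.2606  0.2079]
200 140 [0.6676 0.2394 0.1933]
350 150 [ 0.6543 -0.1461  0.1882]
200 400 [-0.0434  0.2441  0.0003]
400 300 [ 0.2549 -0.3342 -0.0025]
```

View pics/crop.png

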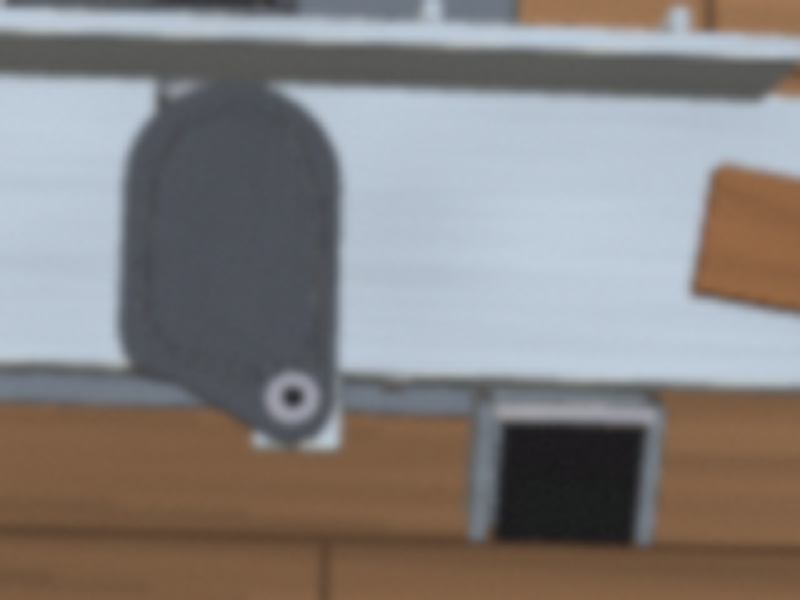

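View pics/m.png

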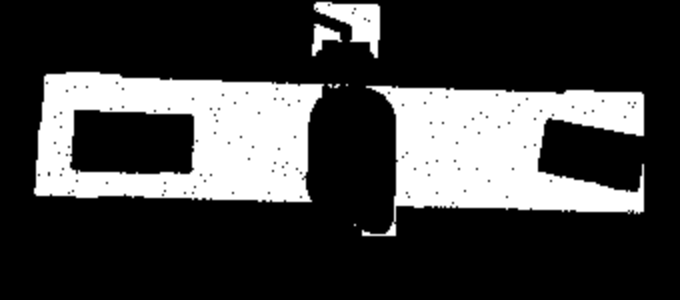

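Run:
```python
from h import *
d=np.load('pics/top0.npy');P=cloud('top',d);z=P[...,2]
m=abs(z-.189)<.006
e=[]
for u in list(range(125,245))+list(range(305,418)):
    v=np.where(m[150:210,u])[0]
    if len(v): e.append(P[150+v.max(),u,:2])
e=np.array(e)
for k in range(3):
    c=np.polyfit(e[:,1],e[:,0],1);res=e[:,0]-np.polyval(c,e[:,1]);e=e[abs(res)<.004]
print('front edge x=',c,'yaw deg',np.degrees(np.arctan(-c[0])),res.std(),len(e))
yaw=np.arctan(-c[0])
print('cap',plane('top',[[288.4,197.7]],.2246))
# pivot origin
o=plane('top',[[288.4,197.7]],.2246)[0,:2]
Rz=np.array([[np.cos(yaw),-np.sin(yaw)],[np.sin(yaw),np.cos(yaw)]])
L=(e-o)@Rz
print('front edge local x',L[:,0].mean())
t=P[m][:,:2]; t=(t-o)@Rz; t=t[(t[:,0]>0.03)&(t[:,0]<.16)]; print('table y range',np.percentile(t[:,1],[0.1,99.9]))
# guard top: side edges
g=(abs(z-.213)<.006); G=P[g]; G=np.c_[(G[:,:2]-o)@Rz,G[:,2]]; G=G[(abs(G[:,0]-.08)<.12)&(abs(G[:,1]-.03)<.08)]
for x in np.arange(0,.19,.02):
    s=G[abs(G[:,0]-x)<.003];print(round(x,2),s[:,1].min().round(4),s[:,1].max().round(4),len(s))
for l in [(0,-.15),(.04,-.15)]: pass
# pad
q=P[195:235,320:370].reshape(-1,3);q=q[(q[:,2]>.1)];
ql=np.c_[(q[:,:2]-o)@Rz,q[:,2]]
im=cv2.imread('pics/top0.png')[195:235,320:370].reshape(-1,3)
dk=(cv2.imread('pics/top0.png')[195:235,320:370].max(-1)<45).reshape(-1)
q=P[195:235,320:370].reshape(-1,3)[dk]; ql=np.c_[(q[:,:2]-o)@Rz,q[:,2]]
print('pad',ql.min(0),ql.max(0),ql.mean(0),len(ql))
A=np.c_[ql[:,:2],np.ones(len(ql))];k=np.linalg.lstsq(A,ql[:,2],rcond=None)[0];print(k,np.degrees(np.arctan(k[0])))
c0=(ql.min(0)+ql.max(0))/2
print('pad centre world',o+Rz@c0[:2], 'origin',o,'yaw',yaw)
```

```text
front edge x= [0.00304012 0.54218366] yaw deg -0.17418523099681055 0.001006974202556746 232
cap [[0.52123738 0.01132226 0.2246    ]]
front edge local x 0.0209806037485793
table y range [-0.34430901  0.43486618]
0.0 -0.0193 0.0451 48
0.02 -0.0188 0.083 93
0.04 -0.0207 0.0883 108
0.06 -0.0205 0.0868 95
0.08 -0.0198 0.0875 100
0.1 -0.0192 0.0881 100
0.12 -0.019 0.0863 99
0.14 -0.0159 0.082 86
0.16 0.0021 0.0625 50Traceback (most recent call last):
  File "<stdin>", line 23, in <module>
    return umr_minimum(a, axis, None, out, keepdims, initial, where)
ValueError: zero-size array to reduction operation minimum which has no identity
```

Run:
```python
from h import *
s=r.get_state();T=R.from_quat(s['eef_rot']).as_matrix();print('tool axes cols\n',T.round(4),s['tool_pos'])
d=np.load('pics/top0.npy');P=cloud('top',d)
im=cv2.imread('pics/top0.png')
for v in range(200,233,2): print(v,P[v,343].round(4),im[v,343])
print([(u,P[215,u].round(4)[1],im[215,u].max()) for u in range(324,366,3)])
```

```text
tool axes cols
 [[-5.000e-04  3.267e-01 -9.451e-01]
 [ 1.300e-03 -9.451e-01 -3.267e-01]
 [-1.000e+00 -1.400e-03  1.000e-04]] [ 0.20399011 -0.59028227  0.23810751]
200 [ 0.5271 -0.1332  0.1625] [163 156 156]
202 [ 0.5222 -0.1337  0.1598] [124 118 117]
204 [ 0.5175 -0.1346  0.1549] [42 39 41]
206 [ 0.5122 -0.1346  0.1553] [29 27 28]
208 [ 0.5074 -0.1353  0.1514] [29 27 28]
210 [ 0.5026 -0.1361  0.1466] [30 27 29]
212 [ 0.4975 -0.1365  0.1446] [28 27 29]
214 [ 0.492  -0.1363  0.1464] [30 29 30]
216 [ 0.4869 -0.1366  0.1445] [31 32 31]
218 [ 0.482  -0.1374  0.14  ] [32 31 30]
220 [ 0.4771 -0.1382  0.1355] [28 29 28]
222 [ 0.4718 -0.1383  0.1353] [29 30 29]
224 [ 0.4666 -0.1388  0.1327] [29 28 27]
226 [ 0.4616 -0.1396  0.1283] [31 31 33]
228 [ 0.4637 -0.1603  0.0035] [40 54 72]
230 [ 0.458  -0.1608  0.0007] [ 59  80 106]
232 [ 0.452  -0.1607  0.0015] [ 60  83 110]
[(324, np.float64(-0.0885), np.uint8(106)), (327, np.float64(-0.0958), np.uint8(124)), (330, np.float64(-0.102), np.uint8(49)), (333, np.float64(-0.1106), np.uint8(30)), (336, np.float64(-0.1179), np.uint8(30)), (339, np.float64(-0.1263), np.uint8(29)), (342, np.float64(-0.1345), np.uint8(27)), (345, np.float64(-0.1422), np.uint8(30)), (348, np.float64(-0.1499), np.uint8(29)), (351, np.float64(-0.1573), np.uint8(29)), (354, np.float64(-0.166), np.uint8(30)), (357, np.float64(-0.1744), np.uint8(59)), (360, np.float64(-0.1833), np.uint8(122)), (363, np.float64(-0.22), np.uint8(131))]
```

Request:
{"method": "arm_command", "body": {
  "plan": [
    [0,0,0,0,0.167],
    [0,0,0,0,0.166],
    [0,0,-0.045,-0.0275,0],
    [0,0,-0.045,-0.0275,0],
    [0,0,-0.045,-0.0275,0],
    [0,0,-0.045,-0.0275,0],
    [0,0,-0.045,-0.0275,0],
    [0,0,-0.045,-0.0275,0],
    [0,0,-0.045,-0.0275,0],
    [0,0,-0.045,-0.0275,0],
    [0,0,0,0,0]
  ],
  "force": 20
}}

```text
clock: 1.52
tool_pos: [0.427, -0.2261, 0.2387]
eef_rot: [0.708, 0.004, -0.707, 0.003]
contact_force: [-0.2, -1.1, 0.2]
opening: 0.008
```

Request:
{"method": "arm_command", "body": {
  "plan": [
    [0,0,-0.043,-0.026,0],
    [0,0,-0.043,-0.026,0],
    [0,0,0,0,0],
    [0,0.03,0,0,0],
    [0,0.03,0,0,0],
    [0,0.015,0,0,0],
    [0,0,0,0,0]
  ]
}}

```text
clock: 2.4
tool_pos: [0.4746, -0.1464, 0.1628]
eef_rot: [-0.706, 0.001, 0.708, 0.001]
contact_force: [0.4, -1.0, -0.1]
opening: 0.006
```

Run:
```python
from h import *
s=r.get_state();print(R.from_quat(s['eef_rot']).as_matrix().round(4),s['tool_pos'],s['contact_force'])
for n in('top','wrist'):
    s=r.get_state()
    p,d=r.snapshot(n);cv2.imwrite(f'pics/{n}1.png',p[:,:,::-1] if n=='wrist' else cv2.resize(p[115:240,230:390,::-1],None,fx=5,fy=4.8))
```

```text
[[-3.3e-03 -2.5e-03 -1.0e+00]
 [-4.0e-04 -1.0e+00  2.5e-03]
 [-1.0e+00  4.0e-04  3.3e-03]] [ 0.47461291 -0.14642806  0.16278362] [ 0.43368395 -1.01415559 -0.14903   ]
```

View pics/wrist1.png

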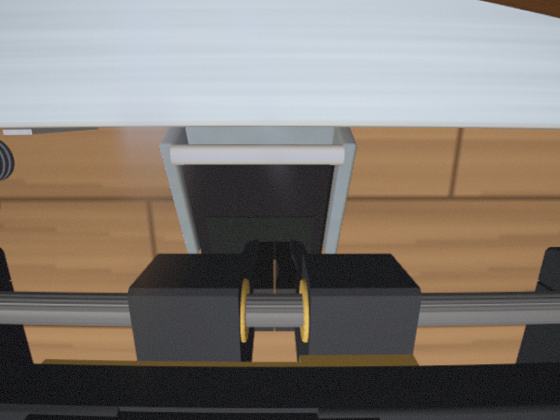

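View pics/top1.png

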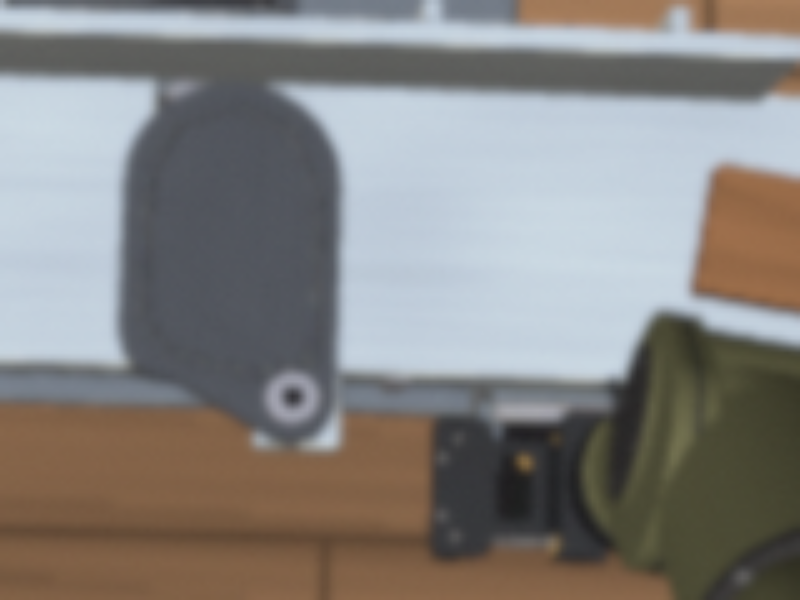

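Seen from the wrist, the shut fingers stand over the dark pad, about 7 mm right of its centre. I'll centre them and press down.

Request:
{"method": "arm_command", "body": {
  "plan": [
    [0,0.008,-0.007,-0.006,0],
    [0,0.01,0,0,0],
    [0,0.006,0,0,0],
    [0,0.004,0,0,0],
    [0,0.004,0,0,0],
    [0,0,0,0,0]
  ]
}}

```text
clock: 3.25
tool_pos: [0.4836, -0.1377, 0.1346]
eef_rot: [0.709, -0.0, -0.706, 0.0]
contact_force: [-4.3, 3.4, 32.5]
opening: 0.002
```

Run:
```python
from h import *
s=r.get_state();print(s['tool_pos'],s['contact_force'],s['moment'])
p,d=r.snapshot('wrist');cv2.imwrite('pics/wrist2.png',p[:,:,::-1])
P=cloud('wrist',d,s)
for u,v in[(215,180),(215,200),(215,220),(215,235),(320,180),(320,200),(320,220),(320,235)]:print(u,v,P[v,u].round(4))
```

```text
[ 0.48362217 -0.13773425  0.13462741] [-4.30626692  3.35316149 32.51472919] [0.57492307 0.74314355 0.04501301]
215 180 [ 0.5278 -0.1149  0.1597]
215 200 [ 0.5186 -0.1136  0.155 ]
215 220 [ 0.5074 -0.1117  0.1473]
215 235 [ 0.4972 -0.1097  0.1392]
320 180 [ 0.5278 -0.1558  0.1595]
320 200 [ 0.5186 -0.1568  0.1552]
320 220 [ 0.5072 -0.1585  0.1465]
320 235 [ 0.497  -0.16    0.1386]
```

View pics/wrist2.png

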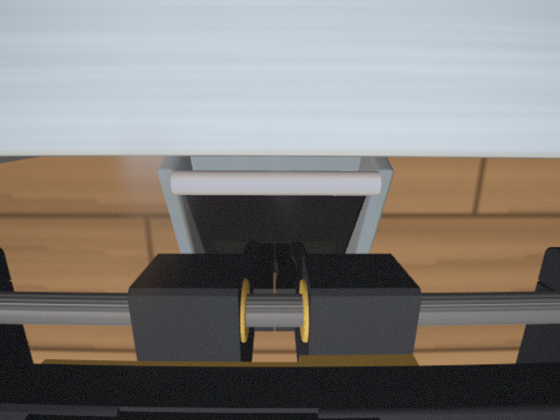

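The pad now slopes about 36.5°, which is 25° plus roughly 11.5°, and the force is 32 N. So the paddle is on its stop. I'll release it and move to the infeed side of the guard.

Request:
{"method": "arm_command", "body": {
  "plan": [
    [0,-0.02,0,0,0],
    [0,-0.045,0,0,0],
    [0,-0.045,0,0,0],
    [0,0,0,-0.03,0],
    [0,0,-0.02,-0.03,0],
    [0,0,-0.03,-0.03,0],
    [0,0,-0.033,-0.03,0],
    [0,0,0,0,0],
    [0,0,0,0,0]
  ]
}}

```text
clock: 4.42
tool_pos: [0.6013, -0.0557, 0.241]
eef_rot: [-0.706, 0.001, 0.708, -0.0]
contact_force: [0.2, 0.0, 0.7]
opening: 0.01
```

Run:
```python
from h import *
s=r.get_state();print(R.from_quat(s['eef_rot']).as_matrix().round(4),s['tool_pos'],s['contact_force'])
p,d=r.snapshot('wrist');cv2.imwrite('pics/wrist3.png',p[:,:,::-1])
p,d=r.snapshot('scene');cv2.imwrite('pics/scene3.png',p[:,:,::-1])
```

```text
[[-1.9e-03 -6.0e-04 -1.0e+00]
 [-1.2e-03 -1.0e+00  6.0e-04]
 [-1.0e+00  1.2e-03  1.9e-03]] [ 0.60134707 -0.05568322  0.24104482] [0.19386796 0.029984   0.69924666]
```

View pics/wrist3.png

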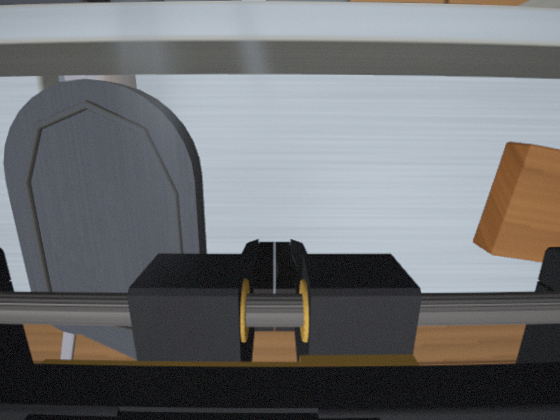

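View pics/scene3.png

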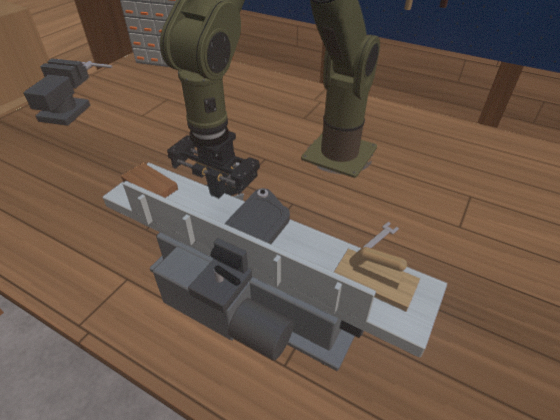

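Request:
{"method": "arm_command", "body": {
  "plan": [
    [0,0.02,0,0,0],
    [0,0.014,0,0,0],
    [0,0.005,0,0,0],
    [0,0,0,0,0],
    [0,0,0,0,0]
  ]
}}

```text
clock: 5.15
tool_pos: [0.6027, -0.0549, 0.2032]
eef_rot: [0.707, -0.0, -0.707, -0.0]
contact_force: [0.9, -0.5, 0.6]
opening: 0.005
```

Request:
{"method": "arm_command", "body": {
  "plan": [
    [0,0,-0.015,0.001,0],
    [0,0,-0.013,0.001,0],
    [0,0,-0.011,-0.0035,0],
    [0,0,-0.011,-0.0035,0],
    [0,0,-0.011,-0.001,0],
    [0,0,-0.011,0,0],
    [0,0,0,0,0]
  ]
}}

```text
clock: 6.02
tool_pos: [0.6087, 0.0189, 0.2027]
eef_rot: [0.707, 0.001, -0.707, 0.0]
contact_force: [0.1, -3.2, -1.2]
opening: 0.005
```

Request:
{"method": "arm_command", "body": {
  "plan": [
    [0,0,-0.011,0.002,0],
    [0,0,-0.011,0.003,0],
    [0,0,-0.01,0.005,0],
    [0,0,-0.009,0.005,0],
    [0,0,0,0,0],
    [0,0,0,0,0]
  ]
}}

```text
clock: 6.78
tool_pos: [0.5944, 0.0587, 0.203]
eef_rot: [0.708, 0.0, -0.706, -0.0]
contact_force: [3.6, -1.5, -0.1]
opening: 0.006
```

Run:
```python
from h import *
s=r.get_state();print(s['tool_pos'],s['contact_force'],s['qd'].round(3))
p,d=r.snapshot('top');np.save('pics/top4.npy',d);cv2.imwrite('pics/top4.png',cv2.resize(p[115:240,230:390,::-1],None,fx=5,fy=4.8,interpolation=cv2.INTER_CUBIC))
s=r.get_state();p,d=r.snapshot('wrist');cv2.imwrite('pics/wrist4.png',p[:,:,::-1]);np.save('pics/wrist4.npy',d)
P=cloud('wrist',d,s)
p,d=r.snapshot('scene');cv2.imwrite('pics/scene4.png',cv2.resize(p[100:320,100:400,::-1],None,fx=2.5,fy=2.5))
np.save('pics/scene4.npy',d)
```

```text
[0.59436316 0.0587069  0.2030423 ] [ 3.55413714 -1.4502908  -0.09848774] [ 0.007  0.004  0.002 -0.007 -0.002  0.     0.   ]
```

View pics/top4.png

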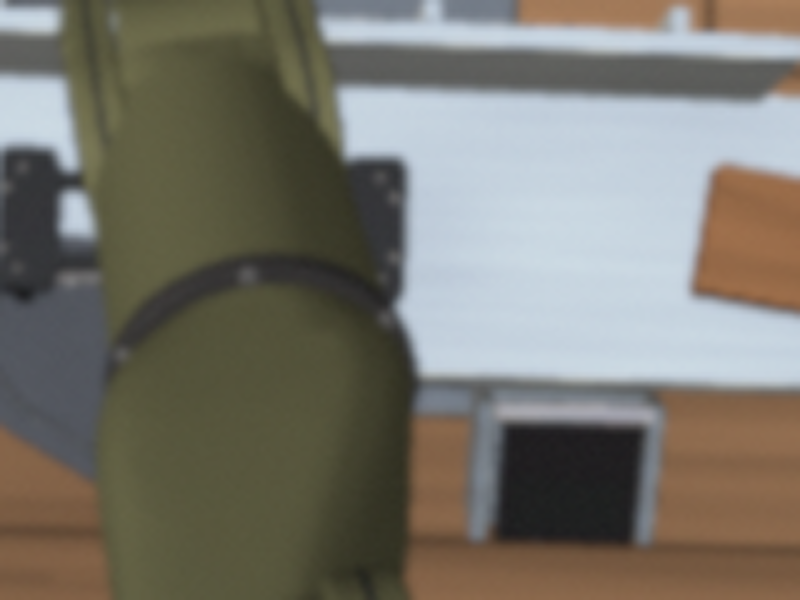

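View pics/wrist4.png

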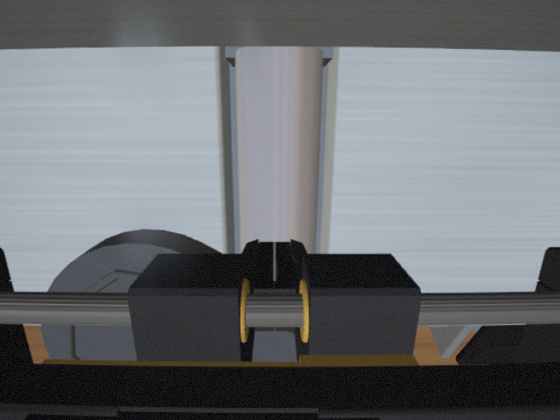

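View pics/scene4.png

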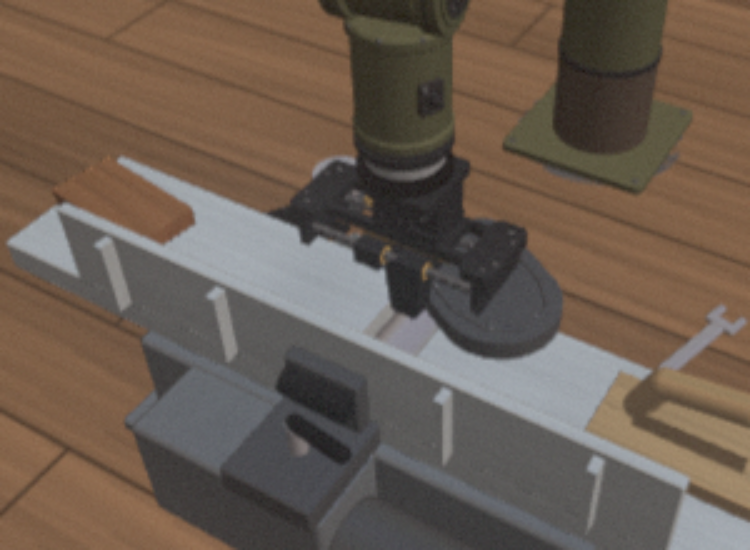

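Run:
```python
from h import *
o=np.array([.522,.0113]);s=r.get_state()
d0=np.load('pics/top0.npy');P0=cloud('top',d0)
box=lambda Q:(abs(Q[:,0]-.58)<.17)&(abs(Q[:,1]-.09)<.2)
G0=P0[120:215,240:305].reshape(-1,3);G0=G0[(abs(G0[:,2]-.213)<.007)]
hull=cv2.convexHull(((G0[:,:2]-o)*1000).astype(np.float32))
for n in('top','wrist','scene'):
    d=np.load(f'pics/{n}4.npy');im=None
    P=cloud(n,d,s).reshape(-1,3);P=P[box(P)&(np.linalg.norm(P[:,:2]-o,axis=1)<.2)]
    Gp=P[abs(P[:,2]-.213)<.007];T=P[P[:,2]<.198]
    best=[]
    for th in range(45,80):
        a=np.radians(th);Rm=np.array([[np.cos(a),-np.sin(a)],[np.sin(a),np.cos(a)]])
        f=lambda Q:np.array([cv2.pointPolygonTest(hull,tuple(map(float,q)),True) for q in ((Q[:,:2]-o)@Rm*1000)])
        g=f(Gp[::3]);t=f(T[::3])
        best.append((np.clip(-g,0,20).sum()+np.clip(t,0,20).sum(),th))
    print(n,len(Gp),len(T),sorted(best)[:5])
```

```text
top 994 4233 [(np.float64(1492.558381464609), 46), (np.float64(1497.9134310718787), 45), (np.float64(1503.7710652022072), 47), (np.float64(1517.2413838424184), 48), (np.float64(1538.9628471457827), 49)]
wrist 13259 107361 [(np.float64(34371.99846282225), 69), (np.float64(34373.25159464071), 68), (np.float64(34675.58120172168), 70), (np.float64(34677.65922025383), 67), (np.float64(35270.6996591801), 71)]
scene 1415 3135 [(np.float64(1454.8454497579064), 67), (np.float64(1458.5579777129856), 66), (np.float64(1472.01413171911), 68), (np.float64(1491.8422625892015), 65), (np.float64(1517.1386023223547), 69)]
```

Run:
```python
from h import *
im=cv2.imread('pics/wrist4.png');cv2.imwrite('pics/w4c.png',cv2.resize(im[220:370,30:250],None,fx=3.6,fy=3.6,interpolation=cv2.INTER_CUBIC))
```

```text
(no output)
```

View pics/w4c.png

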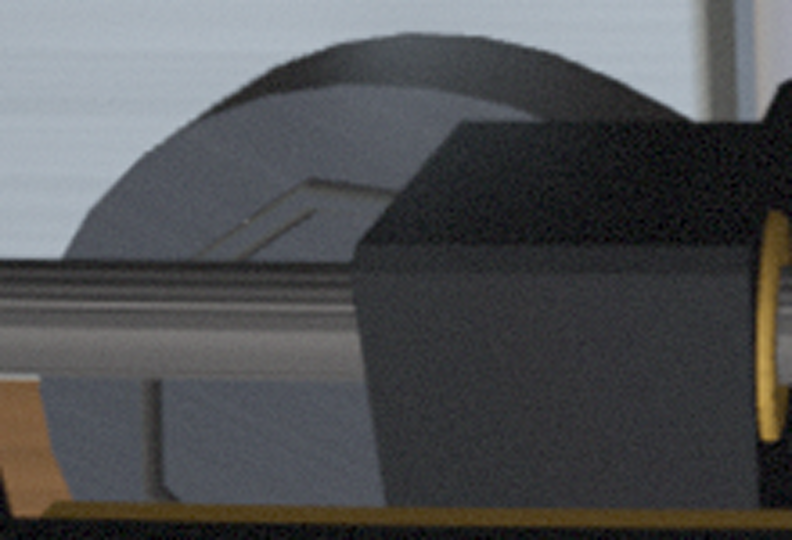

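Run:
```python
from h import *
from scipy.optimize import least_squares
o=np.array([.522,.0113]);s=r.get_state();print(s['tool_pos'])
a=np.array([(126,165),(145,122),(180,93),(240,80),(300,95),(328,135),(339,175)])/[5,4.8]+[230,115]
b=np.array([(63,260),(105,195),(160,145),(230,100),(300,88),(370,84),(440,90),(500,104),(540,120)])/3.6+[30,220]
A=plane('top',a,.213)[:,:2]-o;B=plane('wrist',b,.213,s)[:,:2]-o
fit=lambda Q:least_squares(lambda p:np.hypot(*(Q-p[:2]).T)-p[2],[*Q.mean(0),.055])
for Q in(A,B):
    f=fit(Q);print(f.x.round(4),np.sqrt((f.fun**2).mean()),'ang',np.degrees(np.arctan2(f.x[1],f.x[0])),'dist',np.hypot(*f.x[:2]))
```

```text
[0.59443519 0.0585255  0.20299358]
[0.115  0.0316 0.0535] 0.001053309294327754 ang 15.34556088048359 dist 0.11922669660680599
[0.0321 0.1135 0.0519] 0.00029025400996655676 ang 74.19209704293579 dist 0.1179877857726232
```

Two estimates disagree. The rough cloud overlap gave 66–69°, though gripper points contaminate it. The clean lobe-edge circle gave 58–59°, and its radius and distance match the drawing. I'll check independently in the scene image.

Run:
```python
from h import *
im=cv2.imread('pics/scene4.png');cv2.imwrite('pics/s4c.png',cv2.resize(im[200:370,400:600],None,fx=4,fy=3.5,interpolation=cv2.INTER_CUBIC))
```

```text
(no output)
```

View pics/s4c.png

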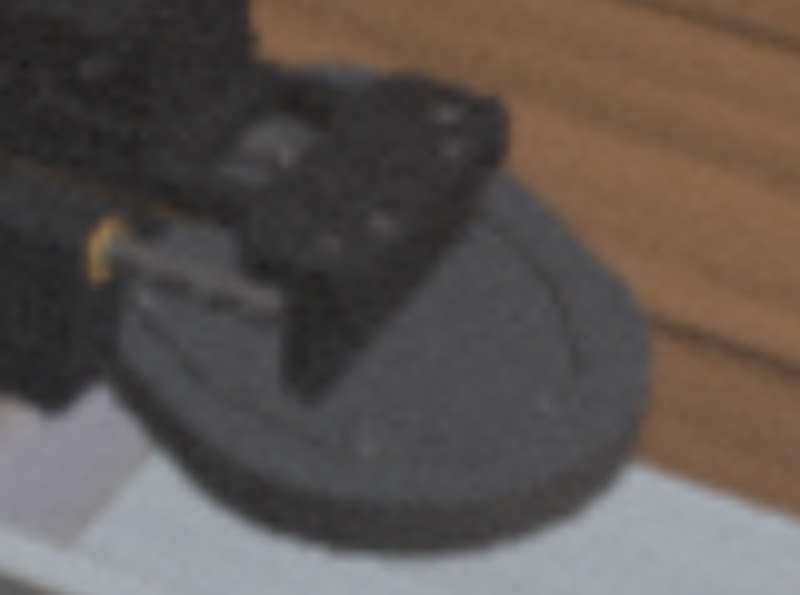

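Run:
```python
from h import *
from scipy.optimize import least_squares
o=np.array([.522,.0113])
b=(np.array([(200,445),(260,480),(340,500),(430,503),(520,485),(590,445),(640,385),(650,335)])/[4,3.5]+[400,200])/2.5+[100,100]
Q=plane('scene',b,.213)[:,:2]-o
f=least_squares(lambda p:np.hypot(*(Q-p[:2]).T)-p[2],[*Q.mean(0),.055]);print(f.x,np.degrees(np.arctan2(f.x[1],f.x[0]))-16.28)
f=least_squares(lambda p:np.hypot(*(Q-p[:2]).T)-.055,[*Q.mean(0)]);print(f.x,np.degrees(np.arctan2(f.x[1],f.x[0]))-16.28)
```

```text
[0.02964382 0.11427786 0.05643999] 59.17792085418483
[0.03079952 0.1156942 ] 58.812752600463554
```

Wrist and scene circles agree on about 58–59°. I'll let it settle once and check before handing in.

Request:
{"method": "arm_command", "body": {
  "plan": [
    [0,0,0,0,0],
    [0,0,0,0,0],
    [0,0,0,0,0],
    [0,0,0,0,0]
  ]
}}

```text
clock: 7.42
tool_pos: [0.594, 0.0587, 0.2029]
eef_rot: [0.708, 0.0, -0.707, -0.0]
contact_force: [5.1, -0.7, 0.5]
opening: 0.007
```

Run:
```python
from h import *
s=r.get_state();print(s['clock'],s['tool_pos'],s['contact_force'],s['qd'].round(3))
p,d=r.snapshot('top');P=cloud('top',d);print(P[[206,214,222],343].round(4))
cv2.imwrite('pics/top5.png',p[:,:,::-1])
```

```text
7.425 [0.59400914 0.05870911 0.20294642] [ 5.11434293 -0.68389501  0.46425495] [ 0.     0.    -0.    -0.     0.     0.001  0.001]
[[ 0.5123 -0.1347  0.1546]
 [ 0.4921 -0.1364  0.1456]
 [ 0.4719 -0.1386  0.1335]]
```

View pics/top5.png

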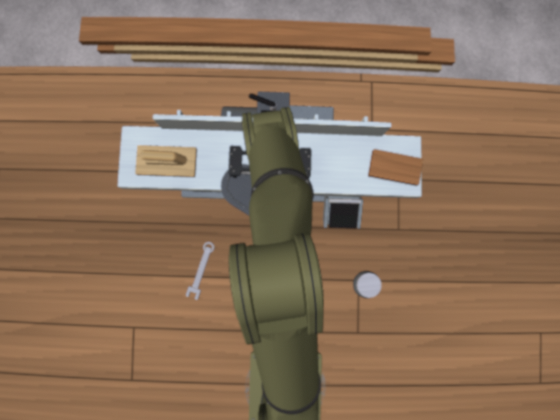

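The paddle is back at its rest heights. The push block, offcut, spanner and tin are at their starting pixels, and the arm stands still against the guard.

```bash
python3 -c "
from plant import r
print(r.finish_job())"
```

```text
the job is handed in; nothing more can be done
None
```

I pressed the stop paddle down to its stop and let it come back up. I then swung the guard open with closed fingers on its push face, and the arm is holding it there. I handed the job in at about 7.5 s.

**Paddle:** at the stop the pad sloped about 36.5° instead of 25°, with 32 N on the tool. Afterwards its measured heights matched those at rest.

**Guard angle:** it stands at about 58–59°, from circle fits to the guard's round end in the wrist and scene images, and the fingertip position agrees. Two rougher estimates disagreed, and I set both aside:
- **Overlap of depth points:** this gave 66–69° from the wrist and scene cameras, where gripper points were mixed in. The top camera gave no usable value.
- **Direction of the contact force:** this suggested about 68°, but finger friction affects it.

**Hold:** the arm was still, with joint speeds of 0.001 rad/s or less and about 5 N of contact force.

**Surroundings:** the fingertips stayed about 13 mm above the cutterhead. In the last top view the push block, offcut, spanner and wax tin were where they started, by eye.

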